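# Set the jar clamp's width pointer and hold its spring jaw open

### The arm

A 6-joint arm with a two-finger parallel gripper is mounted at the origin on a cart in front of the work surface, level with it; the furniture and walls round the work are solid. World frame = base frame: x ahead of the robot, y to its left, z up, the work surface at z = 0. Lengths are in m, angles in rad, forces in N, time in s.
With the tool pointing down it reaches from about 0.3 to 0.85 m from the base axis. Payload 5.4 kg.
Tool frame: the origin (TCP) lies midway between the tips of the shut fingers; the grasp point (between the pads) lies 19 mm behind it; z points along the fingers, y is the direction in which the jaws open and shut (so a half turn about z gives the same grasp; the last joint's range is limited). The gripper opens to 85 mm and grips with 20 to 120 N. Pads are 22 mm wide; open, the fingers measure 114 mm over their backs; the gripper's body (76 mm by 85 mm) begins 54 mm behind the grasp point. The pads swing forward as they close: fully open they stand 13 mm farther back than shut.
Start: joints at [-1.496, 0.158, 1.597, -0, 1.386, -0.21], TCP at [0.162, -0.552, 0.231] pointing down, gripper open.
Joint ranges: [-2.91, 2.91], [-0.94, 2.29], [0.18, 2.7], [-1.29, 4.43], [0.17, 2.64], [-3, 3]. Speed limits (rad/s): [2.57, 2.57, 3.14, 3.14, 3.14, 3.14].

### API

Orientations are given as a 3x3 rotation matrix whose columns are the frame's x, y, z axes.
In Python, from workcell import ctrl gives the robot as it stands.
- The arm moves only by the shell command python3 -m inch 'ROWS' [FORCE]. ROWS is JSON, a list that holds one entry, the list of rows, each a list of 7 numbers: the turn, a rotation vector about the tool's x, y, z in degrees, then the shift along the tool's x, y, z in m, then the finger opening in m, from 0 to 0.0854. A call has 1 to 12 rows; each row is the pose to reach, as a shift and turn from the pose commanded when the call began, along the tool's axes at that moment; what a row does not reach only later rows make up. A row lasts 1/10 s, in which the tool goes at most 50 mm and 8.59 degrees, less where a joint would pass 70% of its speed; a pose out of reach is approached as far as the arm can. A call with a gripper value outside its range is refused whole. The fingers move at their own pace and stop on an object; FORCE is the grip in N (left out, the last holds). Time passes only in rows, so rows that repeat a pose let the fingers close. It gives the time, the measured TCP pose, the force and the opening at its end, in the units of the state.
- ctrl.get_state(): the state, without advancing time (a new reading comes with each control period).
- ctrl.capture(name): name is "scene" or "top"; returns a dict with "frame" (384x512x3 uint8, red, green, blue), "z_map" (384x512 float32, m along the optical axis (not along the pixel's ray), 0 where there is no reading), "K" (3x3 intrinsics, pixels), "extrinsics" (4x4, takes a point from world to camera coordinates). Camera axes: x right, y up, looking along -z (the intrinsics and any distortion apply to the point x, -y, -z); pixel columns grow to the right and rows downward; lengths in m; the calibration is good to about 2 mm. A picture is of the moment at which its call begins.
- ctrl.finish_job(): hands the job in, once; it reports no verdict.
Trained networks look in the newest picture that a camera, given by its name, has taken for a name from the list of things; names that differ only in an ending like _2 or _b are one class to them, and where a whole thing is asked for, a point or a joint stands for the part that bears it (a point fixed in the world has none). Each returns a list of dicts, best first, with "confidence" (0 to 1); they miss things now and then, are a little off and sometimes report something else, mostly with a low value. They report only what shows in the picture. A call takes as long as a camera call.
- ctrl.trace(camera, name): "region" (384x512 bool, what is visible of it) and "xy" ([column, row] in pixels, amid what is visible of it).
The state is a dict: "t": time; "joint_pos": joint angles; "joint_velocities": joint speeds; "joint_efforts": joint torques, N m; "eef_pos": TCP position; "eef_rot": TCP orientation; "wrist_force": force on the tool from outside, world axes, zero at the start; "ft_torque": the same for the moment, N m; "gripper_width": finger opening in m.
Only numpy, scipy, OpenCV 4.12 (cv2) and the standard library are available. Lean on these libraries where they do the work, as an engineer would, in place of code of your own. Each camera call takes 0.05 s, during which the arm holds its last target. There are 200 camera calls.

### The job

I want to drop a jar into the wooden spring clamp. With the jaw still shut, turn the black knob until the little pointer stands on the long mark of the scale, then pull the sprung jaw out (it has an upright steel handle) until the jaw's index tab stands level with the pointer, and keep holding it there: finish with your fingers still holding the jaw open. Do not shift or tip the jar, the shaker or the tin standing nearby.

Things in the scene. Friction and masses are not known exactly. Their poses are not given: they have to be found in the camera images.
- jar_clamp: Jar clamp, fixed: pale wooden board 270 x 200 mm, top 30 mm above the worktop; fixed jaw 90 mm high at its far left, bearer block 54 mm high at its front left. Origin: centre of the underside; x along the length, away from the robot; y left; z up; yaw up to 0.3 rad either way. In x, y (mm): knob (-50, -68), long mark (-50, -8), handle when shut (-15, 45).
- width_mark (a point): Centre of the long mark on the aluminium scale strip: the one dark line that runs right across the 20 mm wide strip (the other ticks, 10 mm apart, are 6 mm long). Axes as the clamp's.
- pointer_tip (a point): Tip of the small steel pointer that reaches over the scale strip from the knob's side (right). It slides along the clamp's x only, driven by the knob, and starts 8 to 20 mm nearer the robot than the mark. Axes as the clamp's.
- size_knob (a joint): Turn of the knob, rad, 0 to 6.2, grows clockwise seen from above. Clockwise moves the pointer away from the robot (clamp +x), 8 mm a radian; the pointer is on the mark at 3.5. It starts between 1.0 and 2.5 and stays where it is left (friction 0.04 N m).
- knob_grip (a point): On the knob's upright axis, 66 mm above the worktop, at the height to grip. The knob is a black disc 42 mm across with an upright bar across it, 40 mm long, 12 mm thick, from 44 to 78 mm above the worktop; this point's x axis runs along the bar (turns with the knob).
- jaw (a joint): Travel of the sprung jaw, m, 0 shut to 0.075, grows as it is pulled towards the robot (clamp -x). A spring pulls it shut: 4 N when shut, growing 100 N a metre (9.5 N at the mark). Its index is on the long mark at 0.055.
- jaw_handle (a point): On the jaw's upright steel handle, at its middle across, 90 mm above the worktop. Upright bar 14 mm thick (clamp x), 28 mm wide (clamp y), 58 to 108 mm above the worktop, on a wooden slide 54 mm high; the moving jaw (90 mm high) begins 77 mm behind it. Free in front and at both sides.
- jaw_index (a point): Tip of the jaw's index, a steel tab that reaches over the scale strip from the handle's side (left); it moves with the jaw. Axes as the clamp's.
- honey_jar: Bystander to the left of the clamp: clear screw-top jar with a black lid, 63 mm across, 94 mm high, loose; origin under its centre.
- salt_mill: Bystander to the left of the clamp: small clear salt shaker with a grey top, 44 mm across, 90 mm high, loose; origin under its centre.
- tin: Bystander further left: food tin 75 mm across, 58 mm high, loose; origin under its centre.

How it is judged:
On the way, in this order (a step that is already met when the one before it is completed fails the run):
1. with the jaw still shut (within 5 mm), the pointer stands within 3 mm of the long mark (x of pointer_tip in the frame of width_mark between -0.003 and 0.003 m and value of joint jaw below 0.005 m), for 0.3 s.
2. the jaw is pulled out until its index is within 4 mm of the pointer (x of pointer_tip in the frame of width_mark between -0.003 and 0.003 m and x of jaw_index in the frame of pointer_tip between -0.004 and 0.004 m), for 0.3 s.
At the end, for the whole second after the job is handed in: The pointer is within 3 mm of the long mark and the jaw's index within 4 mm of the pointer, both measured along the scale; the jaw is still and held there by the robot's fingers (contact over 3 N), with none of the loose things touching it (all of step 2 and velocity of joint jaw between -0.01 and 0.01 m/s and contact force between the fingers and jaw above 3 N and contact force between each of honey_jar, salt_mill, tin and jaw below 0.3 N); the arm keeps its last pose, push and grip.
It fails at once if the screw-top jar is moved by more than 20 mm or tipped (distance of honey_jar from where it was at the start of the episode above 0.02 m or angle between honey_jar's own z axis and vertical above 0.4 rad).
It fails at once if the little salt shaker is moved by more than 20 mm or tipped (distance of salt_mill from where it was at the start of the episode above 0.02 m or angle between salt_mill's own z axis and vertical above 0.4 rad).
It fails at once if the tin is moved by more than 20 mm or tipped (distance of tin from where it was at the start of the episode above 0.02 m or angle between tin's own z axis and vertical above 0.4 rad).
It also fails if it takes over 67 s, if anything falls off the work surface, if the arm or the gripper's body presses on something with over 40 N, if the wrist force passes 120 N, or if a joint passes its speed limit or range.

## Working session

There is one attempt and no reset: what is moved stays moved. The work goes in short steps, Python scripts to look and compute and a shell command to move; the robot and the scene stay as the last step left them, time stands still between calls to the robot, and variables do not carry over. Pictures are saved under pics/ and viewed, about 8 in all and at most 12, crops included, and the job is handed in when it is done.

```bash
ls; mkdir -p pics; cat > h.py <<'E'
import numpy as np, cv2
from workcell import ctrl
def cap(n): return ctrl.capture(n)
def pix2w(c,u,v,d=None,z=None):
    K=c["K"];T=np.linalg.inv(c["extrinsics"])
    r=np.array([(u-K[0,2])/K[0,0],-(v-K[1,2])/K[1,1],-1.])
    R=T[:3,:3]@r;o=T[:3,3]
    if z is not None: return o+R*(z-o[2])/R[2]
    return o+R*d
def w2pix(c,p):
    q=c["extrinsics"]@np.append(p,1);K=c["K"]
    return np.array([K[0,0]*q[0]/-q[2]+K[0,2],K[1,1]*-q[1]/-q[2]+K[1,2]])
def cloud(c):
    v,u=np.mgrid[0:384,0:512];K=c["K"];d=c["z_map"];T=np.linalg.inv(c["extrinsics"])
    r=np.stack([(u-K[0,2])/K[0,0]*d,-(v-K[1,2])/K[1,1]*d,-d],-1)
    return r@T[:3,:3].T+T[:3,3]
def save(c,n): cv2.imwrite("pics/"+n,c["frame"][:,:,::-1])
E
python3 - <<'E'
from h import *
for n in("top","scene"):
    c=cap(n);save(c,n+"0.png");P=cloud(c)
    print(n,np.linalg.inv(c["extrinsics"])[:3,3].round(3),c["K"][0,0])
    for o in("jar_clamp","width_mark","pointer_tip","size_knob","knob_grip","jaw","jaw_handle","jaw_index","honey_jar","salt_mill","tin"):
        for t in ctrl.trace(n,o)[:2]:
            m=t["region"]&(c["z_map"]>0)
            q=P[m]
            print(o,round(t["confidence"],2),np.round(t["xy"],1),m.sum(),np.median(q,0).round(3) if len(q) else "", np.percentile(q,[2,98],axis=0).round(3).tolist() if len(q) else "")
print(ctrl.get_state()["eef_rot"].round(3) if hasattr(ctrl.get_state()["eef_rot"],"round") else ctrl.get_state()["eef_rot"])
E
```

```text
pics
top [0.397 0.197 1.022] 475.713184416855
jar_clamp 0.55 [297.3 206.2] 12311 [0.509 0.151 0.031] [[0.379, 0.04, 0.026], [0.644, 0.258, 0.092]]
width_mark 0.84 [291.  205.9] 12118 [0.509 0.151 0.031] [[0.379, 0.041, 0.027], [0.643, 0.257, 0.092]]
pointer_tip 0.31 [291.5 205.2] 12120 [0.509 0.151 0.031] [[0.378, 0.041, 0.027], [0.643, 0.257, 0.092]]
size_knob 0.72 [334.6 217.3] 347 [0.483 0.071 0.046] [[0.465, 0.052, 0.034], [0.503, 0.089, 0.081]]
knob_grip 0.66 [335.5 217.9] 374 [0.481 0.071 0.045] [[0.463, 0.047, 0.032], [0.501, 0.089, 0.081]]
jaw_handle 0.62 [271.  194.7] 1412 [0.531 0.199 0.056] [[0.464, 0.168, 0.037], [0.577, 0.243, 0.109]]
jaw_index 0.64 [273.  191.5] 1391 [0.532 0.199 0.056] [[0.464, 0.17, 0.04], [0.579, 0.243, 0.109]]
honey_jar 0.9 [224.3 252.4] 886 [0.414 0.295 0.094] [[0.385, 0.268, 0.012], [0.443, 0.326, 0.097]]
salt_mill 0.68 [207.6 203. ] 354 [0.517 0.332 0.081] [[0.502, 0.317, 0.031], [0.537, 0.351, 0.091]]
tin 0.6 [166.7 219.2] 1161 [0.485 0.417 0.055] [[0.452, 0.384, 0.018], [0.52, 0.455, 0.06]]
scene [0.04  0.734 0.578] 421.8771759843572
jar_clamp 
[... 752 characters left out ...]
.178, 0.036], [0.571, 0.252, 0.106]]
jaw_handle 0.88 [248.4 193.3] 1612 [0.527 0.208 0.055] [[0.463, 0.168, 0.032], [0.571, 0.252, 0.107]]
jaw_index 0.77 [249.3 195.5] 1582 [0.526 0.208 0.055] [[0.462, 0.174, 0.033], [0.571, 0.252, 0.106]]
honey_jar 0.93 [259.5 239.4] 1888 [0.401 0.316 0.07 ] [[0.384, 0.274, 0.002], [0.441, 0.331, 0.096]]
salt_mill 0.66 [203.3 232.3] 782 [0.51  0.349 0.052] [[0.501, 0.294, 0.002], [0.58, 0.361, 0.089]]
tin 0.8 [183.2 268.3] 1900 [0.472 0.434 0.054] [[0.45, 0.394, 0.003], [0.518, 0.461, 0.059]]
tin 0.52 [269.4 198.8] 7779 [0.495 0.193 0.032] [[0.367, 0.044, 0.009], [0.631, 0.271, 0.091]]
[[ 0.96   0.281 -0.   ]
 [ 0.281 -0.96   0.   ]
 [-0.    -0.    -1.   ]]
```

```bash
python3 - <<'E'
import cv2,numpy as np
a=cv2.imread("pics/top0.png");b=cv2.imread("pics/scene0.png")
cv2.imwrite("pics/top_big.png",cv2.resize(a,(800,600),interpolation=cv2.INTER_CUBIC))
E
```

```text
(no output)
```

View pics/top_big.png

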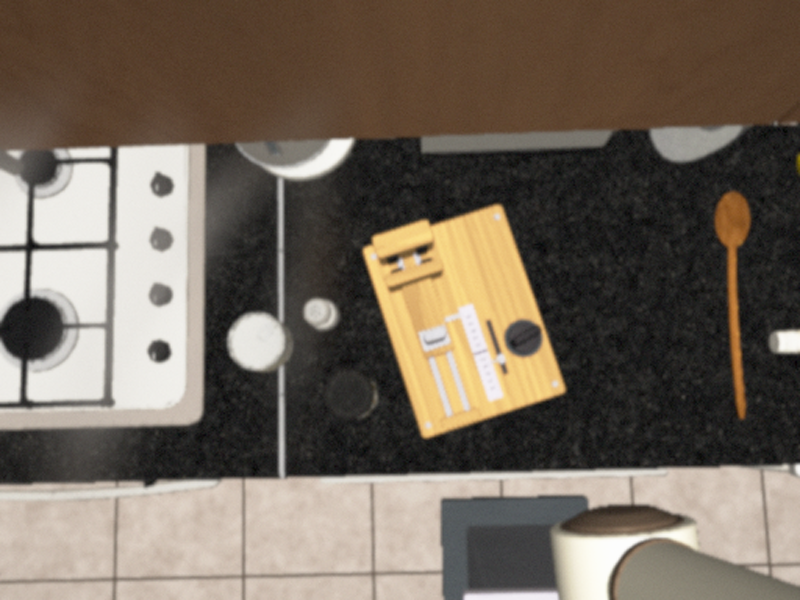

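View pics/scene0.png

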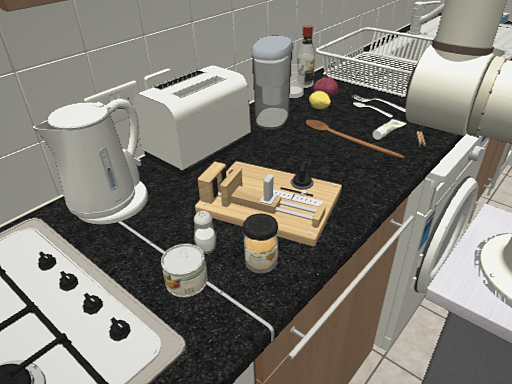

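```bash
cat >> h.py <<'E'
def fitclamp():
    c=cap("top");P=cloud(c);t=ctrl.trace("top","width_mark")[0]
    m=t["region"]&(c["z_map"]>0)&(abs(P[...,2]-.03)<.012)
    (cx,cy),(w,h),a=cv2.minAreaRect(np.float32(P[m][:,:2]))
    return c,P,(cx,cy,w,h,a)
def frame(cl):
    x,y,yaw=cl;R=np.array([[np.cos(yaw),-np.sin(yaw)],[np.sin(yaw),np.cos(yaw)]]);return lambda p:np.append(np.array([x,y])+R@np.array(p[:2]),p[2])
E
python3 - <<'E'
from h import *
from scipy.optimize import minimize
c,P,r=fitclamp();print(r)
t=ctrl.trace("top","width_mark")[0]["region"]
t=t|False
# fit using mask edge: maximise IoU of projected board outline + fixed jaw ignored
cs=[c]; ms=[t]
s=cap("scene");
def iou(p):
    f=frame(p);tot=0
    pts=np.array([w2pix(c,f((sx*.135,sy*.1,.03))) for sx,sy in((1,1),(1,-1),(-1,-1),(-1,1))])
    im=np.zeros((384*4,512*4),np.uint8);cv2.fillPoly(im,[np.int32(pts*4+1.5)],1)
    T=cv2.resize(t.astype(np.uint8),None,fx=4,fy=4,interpolation=0)
    return -(im&T).sum()/(im|T).sum()
b=minimize(iou,[r[0],r[1],.3],method="Nelder-Mead",options=dict(initial_simplex=np.array([[r[0],r[1],.3],[r[0]+.01,r[1],.3],[r[0],r[1]+.01,.3],[r[0],r[1],.33]])))
print(b.x,b.fun);f=frame(b.x)
q=c["frame"].copy();S=6
for n,p in dict(mark=(-.05,-.008,.032),knob=(-.05,-.068,.066),handle=(-.015,.045,.108)).items():
    print(n,f(p).round(4),w2pix(c,f(p)).round(1))
u0,v0=260,170
crop=cv2.resize(c["frame"][v0:v0+95,u0:u0+105],None,fx=6,fy=6,interpolation=cv2.INTER_CUBIC)
for p in((-.05,-.008,.032),(-.05,-.068,.078),(-.015,.045,.108),(.135,.1,.03),(-.135,-.1,.03),(.135,-.1,.03),(-.135,.1,.03)):
    a=(w2pix(c,f(p))-[u0,v0]+.5)*6-.5
    cv2.circle(crop,tuple(np.int32(a)),4,(255,0,0),1)
cv2.imwrite("pics/crop1.png",crop[:,:,::-1])
# knob bar
k=(P[...,2]>.07)&(P[...,2]<.09)&(np.hypot(P[...,0]-f((-.05,-.068,0))[0],P[...,1]-f((-.05,-.068,0))[1])<.03)
q=P[k][:,:2];print(len(q),q.mean(0));w,V=np.linalg.eigh(np.cov(q.T));print(w**.5,V[:,1],np.degrees(np.arctan2(*V[::-1,1])))
# handle
hh=(P[...,2]>.098)&(P[...,2]<.115)&(np.hypot(P[...,0]-f((-.015,.045,0))[0],P[...,1]-f((-.015,.045,0))[1])<.04)
q=P[hh];print(len(q),q.mean(0))
# cabinet
print("cabinet z",np.median(P[20,::64],0),P[20,256],P[85,256])
E
```

```text
(0.5114859342575073, 0.14905090630054474, 0.2703205347061157, 0.2007569968700409, 16.366945266723633)
[ 0.63148593  0.43905091 -0.54      ] 0.0
mark [0.5845 0.4579 0.032 ] [149.5 173.8]
knob [0.5536 0.4064 0.066 ] [170.1 184.9]
handle [0.6418 0.4854 0.108 ] [125.8 139. ]
0 [nan nan]
[nan nan] [nan nan] nan
0 [nan nan nan]
cabinet z [0.60356366 0.2346858  0.63482466] [0.6033838  0.20715048 0.63303336] [0.60343975 0.2132082  0.47829097]<stdin>:14: RuntimeWarning: overflow encountered in scalar negative
<stdin>:28: RuntimeWarning: Mean of empty slice.
  ret = um.true_divide(
  avg = a.mean(axis, **keepdims_kw)
<stdin>:28: RuntimeWarning: Degrees of freedom <= 0 for slice
  c *= np.true_divide(1, fact)
  c *= np.true_divide(1, fact)
<stdin>:31: RuntimeWarning: Mean of empty slice.
```

View pics/crop1.png

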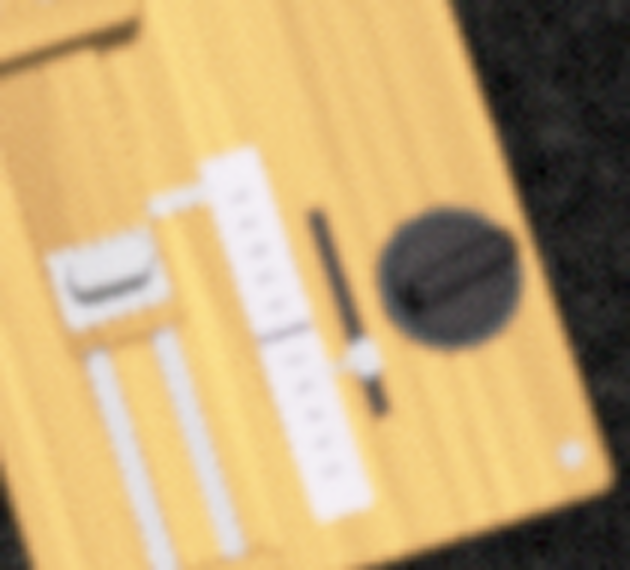

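```bash
cat >> h.py <<'E'
CL=(0.5115,0.1491,np.radians(16.37)); F=frame(CL)
def toclamp(p):
    d=np.array(p[:2])-CL[:2];c,s=np.cos(CL[2]),np.sin(CL[2]);return np.array([c*d[0]+s*d[1],-s*d[0]+c*d[1]])
E
python3 - <<'E'
from h import *
c=cap("top");P=cloud(c)
pc=lambda x,y,z:toclamp(pix2w(c,(x+.5)/6-.5+260,(y+.5)/6-.5+170,z=z))*1000
for n,p in dict(mark=(287,331,.032),ptr=(362,358,.036),barL=(405,298,.078),barR=(510,238,.078),knob=(451,278,.05),index=(180,200,.036),strip0=(230,155,.032),strip1=(345,510,.032)).items(): print(n,pc(*p).round(1))
for n,p in dict(mark=(-.05,-.008,.032),knob=(-.05,-.068,.066),handle=(-.015,.045,.09),hp=(-.07,.045,.09)).items(): print(n,F(p).round(4))
k=(P[...,2]>.065)&(P[...,2]<.09)&(np.hypot(P[...,0]-F((-.05,-.068,0))[0],P[...,1]-F((-.05,-.068,0))[1])<.03)
q=P[k][:,:2];print(len(q),q.mean(0));w,V=np.linalg.eigh(np.cov(q.T));print(w**.5,np.degrees(np.arctan2(V[1,1],V[0,1])))
hh=(P[...,2]>.098)&(P[...,2]<.115)&(np.hypot(P[...,0]-F((-.015,.045,0))[0],P[...,1]-F((-.015,.045,0))[1])<.04)
print(hh.sum(),P[hh].mean(0),toclamp(P[hh].mean(0)))
col=P[60:96,256];print(col[::4].round(2).tolist())
st=ctrl.get_state();print({k:np.round(v,3).tolist() for k,v in st.items()})
E
```

```text
mark [-49.3  -8.4]
ptr [-66.3 -29.6]
barL [-53.2 -44.9]
barR [-45.  -84.3]
knob [-50.3 -65.6]
index [ 5.2 12.7]
strip0 [15.2 -9.2]
strip1 [-113.8   -7.7]
mark [0.4658 0.1273 0.032 ]
knob [0.4827 0.0698 0.066 ]
handle [0.4844 0.188  0.09  ]
hp [0.4317 0.1725 0.09  ]
122 [0.48191434 0.07086923]
[0.0034358  0.01147402] 118.21165096232993
98 [0.48345399 0.18859951 0.10703721] [-0.01577656  0.04580273]
[[0.6, 0.21, 0.55], [0.6, 0.21, 0.54], [0.6, 0.21, 0.53], [0.6, 0.21, 0.52], [0.6, 0.21, 0.51], [0.6, 0.21, 0.49], [0.6, 0.21, 0.48], [0.78, 0.23, 0.0], [0.77, 0.23, 0.0]]
{'t': 1.45, 'joint_pos': [-1.496, 0.158, 1.597, 0.0, 1.386, -0.21], 'joint_velocities': [-0.002, -0.001, 0.001, -0.0, 0.001, -0.002], 'joint_efforts': [0.0, -39.601, -33.169, -0.0, 0.001, 0.0], 'eef_pos': [0.162, -0.552, 0.231], 'eef_rot': [[0.96, 0.281, 0.0], [0.281, -0.96, -0.0], [0.0, 0.0, -1.0]], 'wrist_force': [-0.135, 0.055, 0.756], 'ft_torque': [-0.038, 0.028, 0.004], 'gripper_width': 0.085}
```

```bash
python3 -m inch '[[[0,0,-6,0.03,-0.03,0,0.085],[0,0,-13,0.062,-0.064,0,0.085],[0,0,-20,0.094,-0.098,0,0.085],[0,0,-27,0.126,-0.132,0,0.085],[0,0,-34,0.158,-0.166,0,0.085],[0,0,-41,0.19,-0.2,0,0.07],[0,0,-48,0.222,-0.234,0,0.06],[0,0,-55,0.254,-0.268,0,0.05],[0,0,-62,0.286,-0.302,0,0.05],[0,0,-69,0.318,-0.336,0,0.05],[0,0,-75,0.35,-0.37,0,0.05],[0,0,-80,0.375,-0.395,0,0.05]]]'
cat > rel.py <<'E'
import sys
from h import *
# target x y z, tool-x angle deg (pointing down) -> row numbers from the measured pose
x,y,z,a=map(float,sys.argv[1:5])
s=ctrl.get_state();R=np.array(s["eef_rot"]);p=np.array(s["eef_pos"])
from scipy.spatial.transform import Rotation as Ro
c,sn=np.cos(np.radians(a)),np.sin(np.radians(a))
G=np.array([[c,sn,0],[sn,-c,0],[0,0,-1]])
print("turn",np.degrees(Ro.from_matrix(R.T@G).as_rotvec()).round(2),"shift",(R.T@(np.array([x,y,z])-p)).round(4))
print("t",round(s["t"],2),"pos",p.round(4),"ang",np.degrees(np.arctan2(R[1,0],R[0,0])).round(2),"F",np.round(s["wrist_force"],1),"w",round(s["gripper_width"],4),"q",np.round(s["joint_pos"],2))
E
python3 rel.py .4822 .0703 .20 118.2
```

```text
t: 2.65
eef_pos: [0.4111, -0.0649, 0.2316]
eef_rot: [[-0.116, 0.993, 0.001], [0.993, 0.116, -0.0], [-0.0, 0.001, -1.0]]
wrist_force: [0.4, -1.0, -0.8]
gripper_width: 0.0503
turn [ 6.000e-02  2.000e-02 -2.157e+01] shift [0.1261 0.0862 0.0317]
t 2.65 pos [ 0.4111 -0.0649  0.2316] ang 96.63 F [ 0.4 -1.  -0.8] w 0.0503 q [-0.45 -0.28  2.01  0.    1.41 -0.57]
```

```bash
python3 -m inch '[[[0,0,-5,0.03,0.02,0.01,0.05],[0,0,-11,0.06,0.04,0.03,0.05],[0,0,-16,0.09,0.06,0.05,0.05],[0,0,-21.5,0.126,0.086,0.07,0.05],[0,0,-21.5,0.126,0.086,0.09,0.05],[0,0,-21.5,0.126,0.086,0.1,0.05],[0,0,-21.5,0.126,0.086,0.1,0.05],[0,0,-21.5,0.126,0.086,0.1,0.05]]]'
python3 rel.py .4822 .0703 .049 118.2
```

```text
t: 3.45
eef_pos: [0.4824, 0.0666, 0.1321]
eef_rot: [[-0.465, 0.885, 0.001], [0.885, 0.465, -0.0], [-0.001, 0.001, -1.0]]
wrist_force: [-0.4, -1.2, -0.9]
gripper_width: 0.0497
turn [ 0.04  0.04 -0.46] shift [0.0034 0.0015 0.0831]
t 3.45 pos [0.4824 0.0666 0.1321] ang 117.74 F [-0.4 -1.2 -0.9] w 0.0497 q [-0.11  0.03  1.94 -0.    1.17 -0.6 ]
```

```bash
python3 -m inch '[[[0,0,-0.5,0.0034,0.0015,0.03,0.05],[0,0,-0.5,0.0034,0.0015,0.055,0.05],[0,0,-0.5,0.0034,0.0015,0.07,0.05],[0,0,-0.5,0.0034,0.0015,0.078,0.05],[0,0,-0.5,0.0034,0.0015,0.082,0.05],[0,0,-0.5,0.0034,0.0015,0.082,0.05],[0,0,-0.5,0.0034,0.0015,0.082,0.05]]]'
python3 rel.py .4822 .0703 .049 118.2
```

```text
t: 4.15
eef_pos: [0.4828, 0.0708, 0.0504]
eef_rot: [[-0.474, 0.88, 0.002], [0.88, 0.474, -0.0], [-0.001, 0.002, -1.0]]
wrist_force: [0.3, -0.3, 0.3]
gripper_width: 0.0501
turn [0.1  0.07 0.1 ] shift [-0.0001 -0.0008  0.0014]
t 4.15 pos [0.4828 0.0708 0.0504] ang 118.3 F [ 0.3 -0.3  0.3] w 0.0501 q [-0.1   0.16  1.98  0.    0.99 -0.6 ]
```

Close on the bar.

```bash
python3 -m inch '[[[0,0,0,0,-0.0008,0.001,0.03],[0,0,0,0,-0.0008,0.001,0.015],[0,0,0,0,-0.0008,0.001,0.005],[0,0,0,0,-0.0008,0.001,0.005],[0,0,0,0,-0.0008,0.001,0.005],[0,0,0,0,-0.0008,0.001,0.005],[0,0,0,0,-0.0008,0.001,0.005]]]' 30
python3 rel.py .4822 .0703 .049 118.2
```

```text
t: 4.85
eef_pos: [0.4829, 0.0714, 0.049]
eef_rot: [[-0.474, 0.881, 0.005], [0.881, 0.474, 0.001], [-0.001, 0.005, -1.0]]
wrist_force: [5.3, 4.3, -3.0]
gripper_width: 0.0115
turn [0.27 0.05 0.09] shift [-0.0006 -0.0012  0.    ]
t 4.85 pos [0.4829 0.0714 0.049 ] ang 118.29 F [ 5.3  4.3 -3. ] w 0.0115 q [-0.1   0.17  1.98  0.    0.99 -0.6 ]
```

```bash
python3 -m inch '[[[0,0,5,0,0.001,0,0.005],[0,0,13,0,0.001,0,0.005],[0,0,21,0,0.001,0,0.005],[0,0,29,0,0.001,0,0.005],[0,0,37,0,0.001,0,0.005],[0,0,45,0,0.001,0,0.005],[0,0,53,0,0.001,0,0.005],[0,0,61,0,0.001,0,0.005],[0,0,69,0,0.001,0,0.005],[0,0,77,0,0.001,0,0.005],[0,0,83,0,0.001,0,0.005],[0,0,85,0,0.001,0,0.005]]]'
python3 -m inch '[[[0,0,6,0,0,0,0.005],[0,0,12,0,0,0,0.005],[0,0,18,0,0,0,0.005],[0,0,23,0,0,0,0.005],[0,0,26,0,0,0,0.005],[0,0,27,0,0,0,0.005],[0,0,27,0,0,0,0.005],[0,0,27,0,0,0,0.005]]]'
cat > look.py <<'E'
import sys
from h import *
for n,(u,v,w,h) in dict(top=(265,165,90,90),scene=(250,155,100,90)).items():
    c=cap(n);cr=cv2.resize(c["frame"][v:v+h,u:u+w],None,fx=4.4,fy=4.4*1.2*(75/90),interpolation=cv2.INTER_CUBIC) if 0 else cv2.resize(c["frame"][v:v+h,u:u+w],None,fx=4,fy=4,interpolation=cv2.INTER_CUBIC)
    globals()[n]=cr
cv2.imwrite("pics/"+sys.argv[1],np.hstack([top,scene])[:,:,::-1])
E
python3 look.py l1.png; python3 rel.py .4838 .0715 .049 6.3
```

```text
t: 6.05
eef_pos: [0.4846, 0.0713, 0.049]
eef_rot: [[0.838, 0.546, 0.006], [0.546, -0.838, 0.0], [0.006, 0.003, -1.0]]
wrist_force: [8.4, 1.3, -6.4]
gripper_width: 0.0111
t: 6.85
eef_pos: [0.4849, 0.0708, 0.049]
eef_rot: [[0.994, 0.109, 0.007], [0.109, -0.994, -0.0], [0.007, 0.001, -1.0]]
wrist_force: [9.3, -0.8, -7.6]
gripper_width: 0.0116
turn [ 0.06 -0.41 -0.02] shift [-0.0011 -0.0008  0.0001]
t 6.95 pos [0.4849 0.0708 0.0491] ang 6.28 F [ 9.7 -0.7 -6.5] w 0.0115 q [-0.1   0.17  1.98  0.    0.99  1.36]
```

View pics/l1.png

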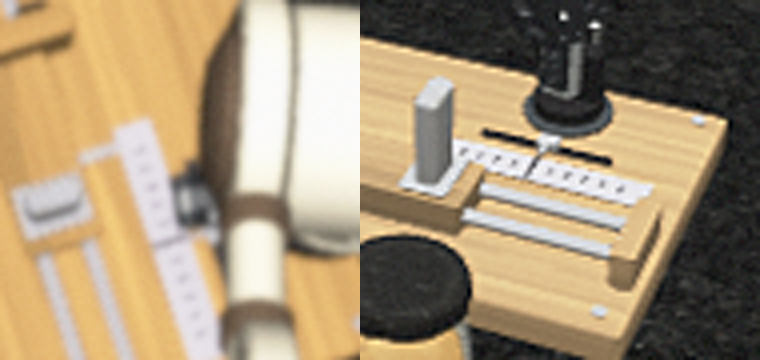

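```bash
python3 - <<'E'
from h import *
c=cap("scene")
for n,a,b,z in(("ptr",548,143,.036),("mark",533,169,.032),("slot0",485,132,.031),("slot1",612,162,.031)):
    print(n,(toclamp(pix2w(c,250+(a-360+.5)/4-.5,155+(b+.5)/4-.5,z=z))*1000).round(1))
s=cv2.resize(c["frame"][180:206,272:308],None,fx=20,fy=20,interpolation=cv2.INTER_CUBIC)
cv2.imwrite("pics/z1.png",s[:,:,::-1])
E
```

```text
ptr [-51.5 -26.4]
mark [-50.4  -5.8]
slot0 [-13.2 -29.5]
slot1 [-87.4 -29.7]
```

View pics/z1.png

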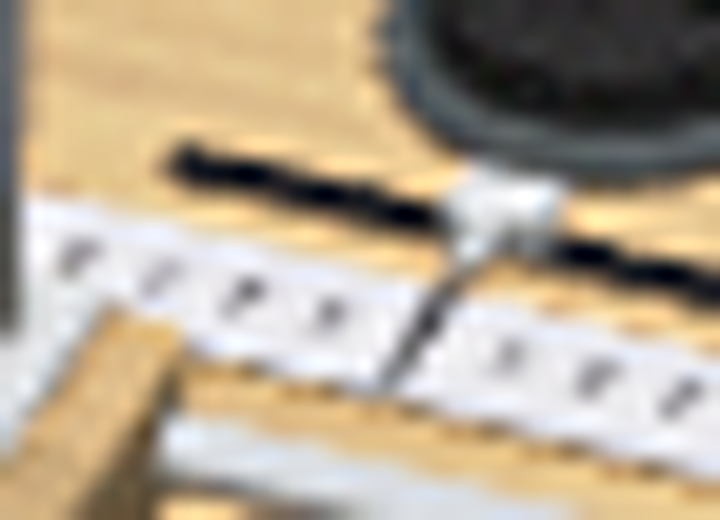

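```bash
python3 -m inch '[[[0,0,3,0,0,0,0.005],[0,0,6,0,0,0,0.005],[0,0,6,0,0,0,0.005],[0,0,6,0,0,0,0.005],[0,0,6,0,0,0,0.02],[0,0,6,0,0,0,0.04],[0,0,6,0,0,0,0.05],[0,0,6,0,0,0,0.05],[0,0,6,0,0,-0.02,0.05],[0,0,6,0,0,-0.05,0.05],[0,0,6,0,0,-0.08,0.05],[0,0,6,0,0,-0.11,0.05]]]'
python3 -m inch '[[[0,0,0,-0.03,0.04,0,0.05],[0,0,0,-0.06,0.08,0,0.05],[0,0,0,-0.09,0.12,0,0.05],[0,0,0,-0.1,0.16,0,0.05],[0,0,0,-0.1,0.18,0,0.05],[0,0,0,-0.1,0.18,0,0.05]]]'
python3 look.py l2.png; python3 rel.py .484 .1885 .12 106.4
```

```text
t: 8.2
eef_pos: [0.4816, 0.0712, 0.1593]
eef_rot: [[1.0, 0.006, -0.001], [0.006, -1.0, 0.0], [-0.001, -0.0, -1.0]]
wrist_force: [1.3, -0.8, -0.9]
gripper_width: 0.05
t: 8.8
eef_pos: [0.3827, -0.1115, 0.1586]
eef_rot: [[1.0, 0.001, 0.001], [0.001, -1.0, -0.001], [0.001, 0.001, -1.0]]
wrist_force: [0.5, -0.0, -0.7]
gripper_width: 0.0499
turn [-5.0000e-02 -3.0000e-02 -1.0614e+02] shift [ 0.1026 -0.2971  0.0384]
t 8.9 pos [ 0.3828 -0.1091  0.1582] ang 0.26 F [0.6 0.7 0.6] w 0.0499 q [-0.58 -0.26  2.15  0.    1.25  0.98]
```

View pics/l2.png

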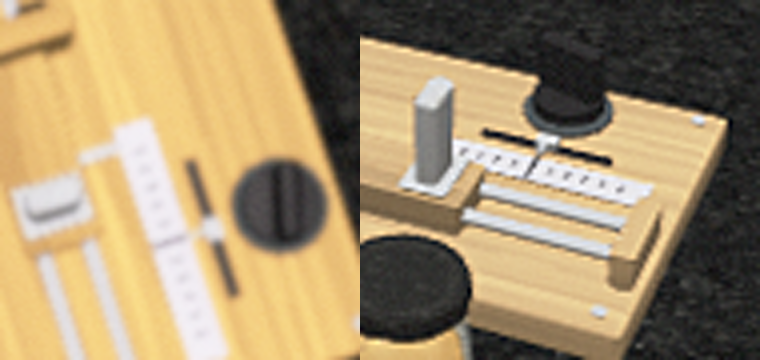

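```bash
python3 - <<'E'
from h import *
c=cap("top");e=np.linalg.inv
for n,a,b,z in(("ptr",212,229,.036),("mark",168,240,.032)):
    print(n,(toclamp(pix2w(c,265+(a+.5)/4-.5,165+(b+.5)/4-.5,z=z))*1000).round(1))
# bright blob centroid of carriage near slot line y=-29.6
g=c["frame"].astype(int);P=cloud(c)
V,U=np.mgrid[0:384,0:512]
pts=np.array([[u,v,*toclamp(pix2w(c,u,v,z=.034))] for v in range(205,245) for u in range(295,335)])
sel=pts[(abs(pts[:,3]+.0285)<.0075)&(abs(pts[:,2]+.05)<.03)]
w=np.array([max(0,g[int(v),int(u),2]-175) for u,v,_,_ in sel]);print("blob",(sel[:,2:]*w[:,None]).sum(0)/w.sum(),w.max())
# mark line darkness on strip
sel=pts[(abs(pts[:,3]+.008)<.009)&(abs(pts[:,2]+.05)<.006)]
w=np.array([max(0,215-g[int(v),int(u)].mean()) for u,v,_,_ in sel]);print("mark",(sel[:,2:]*w[:,None]).sum(0)/w.sum(),w.max())
E
python3 rel.py .484 .1885 .12 106.4
```

```text
ptr [-50.4 -30. ]
mark [-48.6  -6.9]
blob [-0.050121   -0.03028541] 56
mark [-0.04959798 -0.00768345] 14.666666666666657
turn [-5.0000e-02 -2.0000e-02 -1.0606e+02] shift [ 0.1029 -0.2965  0.0383]
t 8.95 pos [ 0.3829 -0.1086  0.1581] ang 0.34 F [ 0.2  0.1 -0.5] w 0.0502 q [-0.58 -0.26  2.15  0.    1.25  0.98]
```

```bash
python3 -m inch '[[[0,0,-8,0.01,-0.027,0,0.05],[0,0,-16,0.02,-0.055,0,0.05],[0,0,-24,0.03,-0.083,0,0.05],[0,0,-32,0.04,-0.111,0,0.05],[0,0,-40,0.05,-0.139,0,0.05],[0,0,-48,0.06,-0.167,0,0.05],[0,0,-56,0.07,-0.195,0,0.05],[0,0,-64,0.08,-0.223,0,0.05],[0,0,-72,0.09,-0.251,0,0.05],[0,0,-80,0.1,-0.279,0,0.05],[0,0,-88,0.103,-0.296,0,0.05],[0,0,-96,0.103,-0.296,0,0.05]]]'
python3 -m inch '[[[0,0,-6,0,0,0,0.05],[0,0,-10,0,0,0,0.05],[0,0,-10,0,0,0,0.05],[0,0,-10,0,0,0,0.05]]]'
python3 rel.py .484 .1885 .071 106.4
```

```text
t: 10.15
eef_pos: [0.4835, 0.1907, 0.158]
eef_rot: [[-0.121, 0.993, -0.001], [0.993, 0.121, 0.001], [0.001, -0.001, -1.0]]
wrist_force: [0.1, 0.1, -0.5]
gripper_width: 0.0504
t: 10.55
eef_pos: [0.4837, 0.1881, 0.1581]
eef_rot: [[-0.281, 0.96, -0.001], [0.96, 0.281, 0.0], [0.0, -0.001, -1.0]]
wrist_force: [0.0, -0.1, -1.2]
gripper_width: 0.0499
turn [-0.03 -0.01 -0.08] shift [0.0003 0.0004 0.0871]
t 10.55 pos [0.4837 0.1881 0.1581] ang 106.32 F [ 0.  -0.1 -1.2] w 0.0499 q [ 0.14  0.08  1.83  0.    1.23 -0.15]
```

```bash
python3 -m inch '[[[0,0,0,0,0,0.02,0.05],[0,0,0,0,0,0.04,0.05],[0,0,0,0,0,0.06,0.05],[0,0,0,0,0,0.075,0.05],[0,0,0,0,0,0.085,0.05],[0,0,0,0,0,0.085,0.05],[0,0,0,0,0,0.085,0.03],[0,0,0,0,0,0.085,0.02],[0,0,0,0,0,0.085,0.01],[0,0,0,0,0,0.085,0.005],[0,0,0,0,0,0.085,0.005],[0,0,0,0,0,0.085,0.005]]]' 50
python3 rel.py .484 .1885 .071 106.4
```

```text
t: 11.75
eef_pos: [0.4858, 0.1875, 0.0745]
eef_rot: [[-0.281, 0.96, 0.003], [0.96, 0.281, 0.001], [-0.0, 0.003, -1.0]]
wrist_force: [4.3, 2.4, 5.0]
gripper_width: 0.0132
turn [ 0.19  0.01 -0.09] shift [ 0.0015 -0.0014  0.0035]
t 11.75 pos [0.4858 0.1875 0.0745] ang 106.31 F [4.3 2.4 5. ] w 0.0132 q [ 0.14  0.2   1.88  0.    1.05 -0.15]
```

```bash
python3 -m inch '[[[0,0,0,0,-0.003,0,0.005],[0,0,0,0,-0.009,0,0.005],[0,0,0,0,-0.015,0,0.005],[0,0,0,0,-0.021,0,0.005],[0,0,0,0,-0.027,0,0.005],[0,0,0,0,-0.033,0,0.005],[0,0,0,0,-0.039,0,0.005],[0,0,0,0,-0.045,0,0.005],[0,0,0,0,-0.05,0,0.005],[0,0,0,0,-0.054,0,0.005],[0,0,0,0,-0.056,0,0.005],[0,0,0,0,-0.056,0,0.005]]]'
python3 -m inch '[[[0,0,0,0,0,0,0.005],[0,0,0,0,0,0,0.005],[0,0,0,0,0,0,0.005]]]'
python3 look.py l3.png; python3 rel.py .431 .1725 .0745 106.4
python3 - <<'E'
from h import *
print(toclamp(ctrl.get_state()["eef_pos"]))
E
```

```text
t: 12.95
eef_pos: [0.4328, 0.1719, 0.0745]
eef_rot: [[-0.281, 0.96, 0.006], [0.96, 0.281, 0.001], [-0.0, 0.006, -1.0]]
wrist_force: [9.0, 4.2, 1.5]
gripper_width: 0.0133
t: 13.25
eef_pos: [0.4329, 0.1719, 0.0745]
eef_rot: [[-0.281, 0.96, 0.006], [0.96, 0.281, 0.001], [-0.0, 0.006, -1.0]]
wrist_force: [8.9, 3.9, 0.6]
gripper_width: 0.0132
turn [ 0.32  0.01 -0.1 ] shift [ 0.0011 -0.0017  0.    ]
t 13.35 pos [0.433  0.1719 0.0745] ang 106.3 F [8.3 3.9 1. ] w 0.0136 q [ 0.12  0.06  2.04  0.    1.04 -0.17]
[-0.06892192  0.04404847]
```

View pics/l3.png

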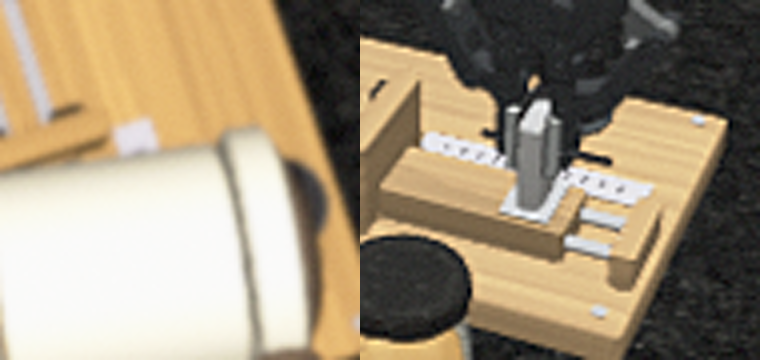

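```bash
python3 - <<'E'
from h import *
c=cap("scene")
f=lambda a,b,z:toclamp(pix2w(c,250+(a-360+.5)/4-.5,155+(b+.5)/4-.5,z=z))*1000
for A,B,z in(((402,184),(503,211),.055),((462,232),(564,258),.032),((430,187),(531,214),.056)):
    print(f(*A,z).round(1),f(*B,z).round(1),(f(*B,z)-f(*A,z)).round(1))
for o in("honey_jar","salt_mill","tin"):
    t=ctrl.trace("scene",o)[0];print(o,np.round(t["xy"],1))
s=ctrl.get_state();print(np.round(s["joint_velocities"],4),s["t"])
E
```

```text
[-2.8 61.8] [-58.7  62.8] [-55.9   1. ]
[-35.4  59.7] [-90.8  59.2] [-55.4  -0.5]
[-17.6  59.8] [-72.9  60.9] [-55.3   1.1]
honey_jar [259.1 240.5]
salt_mill [203.1 230.3]
tin [182.4 269.8]
[ 0.0019 -0.0012 -0.0002  0.0002 -0.0003  0.0002] 13.55
```

```bash
python3 -c "
from workcell import ctrl
print(ctrl.finish_job())"
```

```text
the job is handed in; nothing more can be done
None
```

I set the pointer to the long mark with the jaw shut, pulled the jaw out to it, and handed the job in with the fingers still holding the jaw open. No verdict was reported.

- **Pointer:** I gripped the knob and turned it 118° clockwise. Seen afterwards, the pointer's carriage stood within about 1 mm of the long mark. The finest image estimate gave 0.5 mm and a coarser one 1.8 mm. The pointer's tip itself doesn't show against the white strip, so I took its position from the carriage.
- **Jaw:** I gripped the handle from front and back at 50 N and pulled. The tool moved 55.1 mm, and the scene pictures gave 55.3 to 55.9 mm, against the 55 mm wanted. The wrist force was about 9.5 N, which matches the spring at the mark.
- **Not seen directly:** with the jaw pulled out, the arm hid the index, the pointer and the mark, so "level with the pointer" rests on the measured travel and the earlier look at the pointer.
- **Jar, shaker and tin:** in the last picture they were within about 2 pixels of where they started. The job took 13.6 s.

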